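# Cull faulty reagent cassettes and load the analyser

### The job

Six reagent cassettes stand on the pulled-out loading tray of the lab analyser; two are faulty, one moulded too short and one with a corner broken off (the cap colour does not matter). Put the two faulty ones in the yellow reject bin, leaving the four good ones standing where they are on the tray, and then push the tray by its blue handle fully home into the analyser. Do not disturb the other things on the bench.

Things in the scene. Friction and masses are not known exactly. Their poses are not given: they have to be found in the camera images.
- good_a: Good cassette: off-white plastic block 54 x 26 x 30 mm with a blue round cap (16 mm across, 6 mm high) on top, about 40 g. Stands on the tray, length roughly along the tray's travel, in a 2 x 3 array (66 mm between centres across the tray, 77 mm along it, roughly). Its origin is the centre of its underside; x runs along its length, y across its width (the 26 mm), z up.
- good_b: Good cassette, as good_a, with a green cap. Its origin is the centre of its underside; x runs along its length, y across its width (the 26 mm), z up.
- good_c: Good cassette, as good_a, blue cap. Its origin is the centre of its underside; x runs along its length, y across its width (the 26 mm), z up.
- good_d: Good cassette, as good_a, green cap. Its origin is the centre of its underside; x runs along its length, y across its width (the 26 mm), z up.
- short: Faulty cassette, moulded short: 32 x 26 x 30 mm instead of 54 x 26 x 30, green cap of the same size, about 40 g. On the tray among the good ones. Its origin is the centre of its underside; x runs along its length, y across its width (the 26 mm), z up.
- chipped: Faulty cassette with a broken corner: as good_a with a blue cap, but the corner at its +x, +y end is missing over 18 mm of the length and 15 mm of the width, full height; the full 26 mm width remains from x = -27 to x = +9 mm. On the tray among the good ones. Its origin is the centre of its underside; x runs along its length, y across its width (the 26 mm), z up.
- reject_bin: Yellow open bin, outside 200 (x) x 160 (y) x 55 mm high, walls and floor 5 mm thick, fixed to the table. Origin at the centre of its underside.
- analyser: Grey and white bench analyser, fixed, 405 mm wide, 360 mm deep, 160 mm high at its front, rising to 235 mm 120 mm behind it and to about 315 mm at the screen. Origin on the table under the middle of its mouth (220 mm wide, 90 mm high); x along the front face (which lies at y = 0, from x = -150 to +255 mm), +y into the machine, z up.
- tray (a joint): Travel of the loading tray along the analyser's +y, in m: 0 pulled out (as at the start), 0.175 fully home against its stop. Stays where left; takes about 3 N to slide, plus 6 N per m/s.
- tray_floor (a point): Point on the tray's floor, 12 mm above the table; axes as the analyser's. The grey floor spans x +-100 mm, y -80 to +116 mm from here, with 6 mm high rims and, at the outer end (y = -80), a white front 60 mm tall (top 66 mm above the table). The cassettes stand on this floor at y about -38 and +39, x about -66, 0 and +66 mm.
- tray_handle (a point): Middle of the blue handle bar, 42 mm above the table, 54 mm out from the white tray front: bar 100 mm long along the tray's x, 12 mm thick along the travel, 16 mm high (34 to 50 mm above the table), held by an arm at 45 mm either side of the middle. Axes as the analyser's. With the tray home it lies 75 mm outside the analyser's face.
- strip_vial: Bystander: white test-strip vial, 46 mm across, 105 mm tall, loose. Origin under its centre.
- specimen_jar: Bystander: amber specimen jar with a pink lid, 60 mm across, 70 mm tall, loose. Origin under its centre.
- scanner: Bystander: black handheld barcode scanner, head 45 x 60 x 50 mm, grip 100 mm long to its -y, loose. Origin under its head.
Not all that is in view belongs to the job. What is shaped like the short but brown or turquoise is not meant.

How it is judged:
By the outcome, as a careful person would: the job done as asked, in the order asked, and still so for the second after the job is handed in, with the robot touching nothing.
It also fails if it takes over 72 s, if anything falls off the work surface, if the arm or the gripper's body presses on something with over 40 N, if the wrist force passes 120 N, or if a joint passes its speed limit or range.

### The arm

A 6-joint arm with a two-finger parallel gripper is mounted at the origin on the work surface. World frame = base frame: x ahead of the robot, y to its left, z up, the work surface at z = 0. Lengths are in mm, angles in rad, forces in N, time in s.
With the tool pointing down it reaches from about 275 to 1000 mm from the base axis. Payload 8.4 kg.
Tool frame: the origin (TCP) lies between the finger pads; the fingertips stand r.nose_length ahead of it and the grasp point (between the pads) lies 8 mm behind it (r.nose_length is the distance from the TCP to the fingertips, in mm); y points along the fingers, x is the direction in which the jaws open and shut, and the axes are right-handed (so a half turn about y gives the same grasp; the last joint's range is limited). The gripper opens to 85 mm and grips with 20 to 120 N. Pads are 22 mm wide; open, the fingers measure 114 mm over their backs; the gripper's body (76 mm by 85 mm) begins 54 mm behind the grasp point. The pads swing forward as they close: fully open they stand 13 mm farther back than shut.
Start: joints at [-1.118, 0.353, 1.633, -0, 1.155, -0.002], TCP at [274.551, -561.471, 242.281] pointing down, gripper open.
Joint ranges: [-2.63, 2.63], [-0.92, 2.1], [0.06, 2.66], [-1.3, 4.44], [0, 2.69], [-3.02, 3.02]. Speed limits (rad/s): [2.22, 2.22, 2.79, 3.14, 3.14, 3.14].

### API

Orientations are given as [roll, pitch, yaw] about the fixed x, y, z axes, in that order (R = Rz(yaw) Ry(pitch) Rx(roll)).
In Python, from rig import r, cams, order gives the robot as it stands. The module is installed in compiled form; this text tells all that it offers.
- The arm moves only by the shell command python3 -m crank 'ROWS' [FORCE]. ROWS is JSON, a list of rows, each a list of 7 numbers: the turn, a rotation vector about the tool's x, y, z in degrees, then the shift along the tool's x, y, z in cm, then the opening, from -1 (shut) to 1 (fully open). A call has exactly 10 rows; each row shifts and turns the pose as measured when the row begins, along the tool's axes as they then stand; what a row does not reach is not made up. A row lasts 1/12 s, in which the tool goes at most 41.7 mm and 7.16 degrees, less where a joint would pass 70% of its speed; a pose out of reach is approached as far as the arm can. A call with a gripper value outside its range is refused whole. The fingers move at their own pace and stop on an object; FORCE is the grip in N (left out, the last holds). Time passes only in rows, so rows that do not move let the fingers close, or fill a call up. It gives the time, the measured TCP pose, the force and the opening at its end, in the units of the state.
- r.sense(): the state, without advancing time (a new reading comes with each control period).
- cams.grab_frame(name): name is "scene" or "top" or "wrist"; returns the picture (420x560x3 uint8, blue, green, red); there is no depth.
- cams.camera_info(name): a dict with "intrinsics" (3x3 intrinsics, pixels), "view" (4x4, takes a point from world to camera coordinates); the wrist camera has in their place "hand_eye" (4x4, takes a point from camera to tool coordinates, whose origin is the TCP and whose axes are the tool frame's). Camera axes: x right, y up, looking along -z (the intrinsics and any distortion apply to the point x, -y, -z); pixel columns grow to the right and rows downward; lengths in mm; the calibration is good to about 2 mm. A picture is of the moment at which its call begins: read the wrist's pose just before it. camera_info takes no time and is no camera call.
- order.sign_off(): hands the job in, once; it reports no verdict.
The state is a dict: "clock": time; "qpos": joint angles; "qvel": joint speeds; "joint_efforts": joint torques, N m; "eef_pos": TCP position; "tcp_rot": TCP orientation; "contact_force": force on the tool from outside, world axes, zero at the start; "wrist_torque": the same for the moment, N m; "opening": opening from 0.0 (shut) to 1.0 (fully open).
Only numpy, scipy, OpenCV 4.12 (cv2) and the standard library are available. Lean on these libraries where they do the work, as an engineer would, in place of code of your own. Each camera call takes 0.05 s, during which the arm holds its last target.

## Working session

There is one attempt and no reset: what is moved stays moved. The work goes in short steps, Python scripts to look and compute and a shell command to move; the robot and the scene stay as the last step left them, time stands still between calls to the robot, and variables do not carry over. Pictures are saved under pics/ and viewed, and the job is handed in when it is done.

```bash
mkdir -p pics; python3 - <<'E'
from rig import r,cams,order
import cv2
s=r.sense(); print({k:s[k] for k in('clock','qpos','eef_pos','tcp_rot','opening')}, r.nose_length)
for n in('scene','top','wrist'):
    cv2.imwrite(f'pics/{n}0.png',cams.grab_frame(n))
    print(n,cams.camera_info(n))
E
```

```text
{'clock': 0.0, 'qpos': array([-1.11839527e+00,  3.53662743e-01,  1.63417507e+00,  1.62481870e-05,
        1.15522238e+00, -2.38358188e-03]), 'eef_pos': array([ 274.34116167, -561.02216111,  241.53505496]), 'tcp_rot': array([-1.57077797e+00,  1.46749996e-03, -1.11601824e+00]), 'opening': 0.9988397363940724} 11.0
scene {'intrinsics': array([[434.37870958,   0.        , 275.9784212 ],
       [  0.        , 434.37870958, 203.60393733],
       [  0.        ,   0.        ,   1.        ]]), 'view': array([[-1.52568139e-02,  9.99881461e-01, -2.07209311e-03,
         5.45316987e+01],
       [-7.78633535e-01, -1.05807112e-02,  6.27389724e-01,
         4.17182393e+02],
       [ 6.27293430e-01,  1.11853694e-02,  7.78702665e-01,
        -1.29159996e+03],
       [ 0.00000000e+00,  0.00000000e+00,  0.00000000e+00,
         1.00000000e+00]])}
top {'intrinsics': array([[445.45790717,   0.        , 277.62971868],
       [  0.        , 445.45790717, 208.0469681 ],
       [  0.        ,   0.        ,   1.        ]]), 'view': array([[-1.05772665e-02, -9.99924776e-01,  6.20994295e-03,
        -4.32388085e+01],
       [ 9.90667073e-01, -9.63495232e-03,  1.35962933e-01,
        -5.76742093e+02],
       [-1.35892873e-01,  7.59010218e-03,  9.90694462e-01,
        -9.48128961e+02],
       [ 0.00000000e+00,  0.00000000e+00,  0.00000000e+00,
         1.00000000e+00]])}
wrist {'intrinsics': array([[345.99734362,   0.        , 278.26308476],
       [  0.        , 345.99734362, 217.07517165],
       [  0.        ,   0.        ,   1.        ]]), 'hand_eye': array([[ 9.99999712e-01,  3.62422188e-04,  6.67132827e-04,
        -9.09795157e-03],
       [ 5.27590806e-04,  3.00151583e-01, -9.53891372e-01,
        -1.32732565e+02],
       [-5.45952373e-04,  9.53891449e-01,  3.00151305e-01,
         7.65914456e+01],
       [ 0.00000000e+00,  0.00000000e+00,  0.00000000e+00,
         1.00000000e+00]])}
```

View pics/scene0.png

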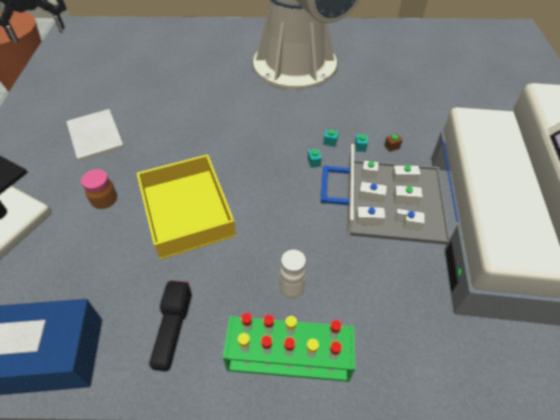

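View pics/top0.png

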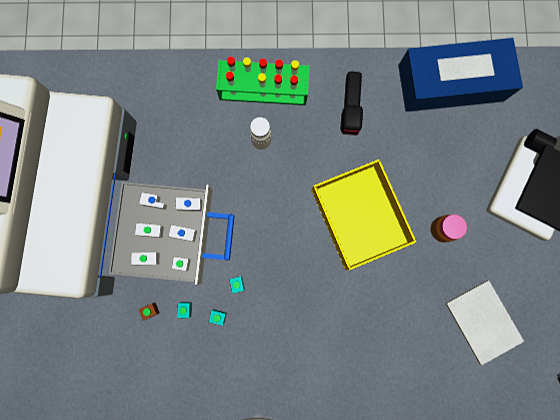

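View pics/wrist0.png

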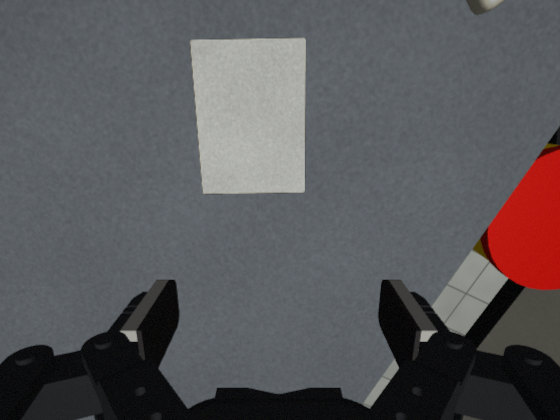

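```bash
cat > h.py <<'E'
import numpy as np, cv2
from rig import r,cams,order
from scipy.spatial.transform import Rotation as Ro
def ray(n,uv,pose=None):
    c=cams.camera_info(n);K=c['intrinsics'];uv=np.atleast_2d(uv).astype(float)
    d=np.c_[(uv[:,0]-K[0,2])/K[0,0],-(uv[:,1]-K[1,2])/K[1,1],-np.ones(len(uv))]
    if n=='wrist':
        p,e=pose;R=Ro.from_euler('xyz',e).as_matrix();H=c['hand_eye']
        return R@H[:3,3]+p, d@H[:3,:3].T@R.T
    V=c['view'];R=V[:3,:3]; return -R.T@V[:3,3], d@R
def at(n,uv,z,pose=None):
    o,d=ray(n,uv,pose); return (o+d*((z-o[2])/d[:,2])[:,None]).round(1)
def proj(n,P,pose=None):
    c=cams.camera_info(n);K=c['intrinsics'];P=np.atleast_2d(P).astype(float)
    if n=='wrist':
        p,e=pose;R=Ro.from_euler('xyz',e).as_matrix();H=c['hand_eye']
        q=((P-p)@R-H[:3,3])@H[:3,:3]
    else: q=P@c['view'][:3,:3].T+c['view'][:3,3]
    return np.c_[K[0,2]-K[0,0]*q[:,0]/q[:,2],K[1,2]+K[1,1]*q[:,1]/q[:,2]]
E
python3 - <<'E'
import cv2
a=cv2.imread('pics/top0.png')
cv2.imwrite('pics/top0z.png',cv2.resize(a[170:300,95:245],None,fx=4.6,fy=4.6,interpolation=cv2.INTER_CUBIC))
from h import *
print('caps',at('top',[(152,200),(187.5,203),(147.5,230),(181.5,233),(144,258.5),(180,264)],48))
print('handle',at('top',[(233,214),(228.5,259)],50))
print('front top',at('top',[(209,186),(198,283)],66))
print('bin rim',at('top',[(313,187),(379,160.5),(416,242),(349,270)],55))
print('vial',at('top',[(260,126)],105),'jar',at('top',[(454,227)],70))
E
```

```text
caps [[595.7 227.1  48. ]
 [588.2 149.   48. ]
 [529.6 235.1  48. ]
 [522.3 160.9  48. ]
 [467.9 240.8  48. ]
 [455.3 162.9  48. ]]
handle [[562.6  48.8  50. ]
 [464.9  58.2  50. ]]
front top [[622.4  99.5  66. ]
 [414.9 120.5  66. ]]
bin rim [[ 620.1 -127.2   55. ]
 [ 678.4 -274.9   55. ]
 [ 497.1 -347.6   55. ]
 [ 438.6 -200.5   55. ]]
vial [[743.4 -13.  105. ]] jar [[ 527.5 -426.    70. ]]
```

View pics/top0z.png

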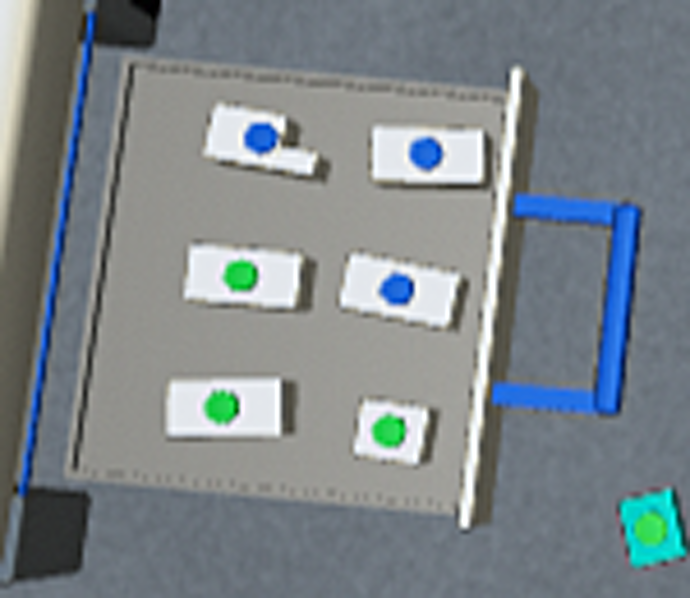

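```bash
cat >> h.py <<'E'
def plan(wps,grip,ramp=True):
    """wps: list of (x,y,z,yawdeg or None,nrows[,sgn]) ; prints rounded rows"""
    s=r.sense();p=s['eef_pos'].copy();R=Ro.from_euler('xyz',s['tcp_rot'])
    yaw=s['tcp_rot'][2];out=[]
    print('at',p.round(1),'rpy deg',np.degrees(s['tcp_rot']).round(1),'t',round(s['clock'],2))
    for w in wps:
        g=np.array(w[:3],float);n=w[4];gy=yaw if w[3] is None else np.radians(w[3])
        Rg=Ro.from_euler('xyz',[-np.pi/2,0,gy])
        dyaw=gy-yaw                # not wrapped: caller chooses the way round
        p0=p.copy()
        wt=np.ones(n)
        if ramp and n>2: wt[0]=.5;wt[-1]=.5
        c=np.cumsum(wt)/wt.sum();last=0
        R0=R
        tilt=(Ro.from_euler('z',-dyaw)*Rg*R0.inv())  # small
        for k in range(n):
            tgt=p0+(g-p0)*c[k]
            Rt=Ro.from_euler('z',dyaw*c[k])*Ro.from_rotvec(tilt.as_rotvec()*c[k])*R0
            rv=np.degrees((R.inv()*Rt).as_rotvec()); sh=R.inv().apply(tgt-p)/10
            out.append([round(float(v),1)+0 for v in rv]+[round(float(v),2)+0 for v in sh]+[grip])
            R=Rt;p=tgt
        yaw=gy
    for i in range(0,len(out),10): 
        rows=out[i:i+10]; rows+= [[0]*6+[grip]]*(10-len(rows))
        print('['+','.join('['+','.join('%g'%v for v in q)+']' for q in rows)+']')
E
python3 - <<'E'
from h import *
plan([(500,40,240,0,20)],1)
E
```

```text
at [ 274.4 -561.1  241.7] rpy deg [-90.    0.1 -63.9] t 0.15
[[0,-1.7,0,-1.16,0.01,1.23,1],[0,-3.4,0,-2.25,0.01,2.52,1],[0,-3.4,0,-2.1,0.01,2.65,1],[0,-3.4,0,-1.94,0.01,2.77,1],[0,-3.4,0,-1.77,0.01,2.88,1],[0,-3.4,0,-1.6,0.01,2.98,1],[0,-3.4,0,-1.42,0.01,3.07,1],[0,-3.4,0,-1.24,0.01,3.14,1],[0,-3.4,0,-1.05,0.01,3.21,1],[0,-3.4,0,-0.86,0.01,3.27,1]]
[[0,-3.4,0,-0.67,0.01,3.31,1],[0,-3.4,0,-0.47,0.01,3.35,1],[0,-3.4,0,-0.28,0.01,3.37,1],[0,-3.4,0,-0.08,0.01,3.38,1],[0,-3.4,0,0.12,0.01,3.38,1],[0,-3.4,0,0.32,0.01,3.36,1],[0,-3.4,0,0.52,0.01,3.34,1],[0,-3.4,0,0.71,0.01,3.3,1],[0,-3.4,0,0.9,0.01,3.26,1],[0,-1.7,0,0.55,0,1.6,1]]
```

```bash
python3 -m crank '[[0,-1.7,0,-1.2,0,1.2,1],[0,-3.4,0,-2.2,0,2.5,1],[0,-3.4,0,-2.1,0,2.7,1],[0,-3.4,0,-1.9,0,2.8,1],[0,-3.4,0,-1.8,0,2.9,1],[0,-3.4,0,-1.6,0,3,1],[0,-3.4,0,-1.4,0,3.1,1],[0,-3.4,0,-1.2,0,3.1,1],[0,-3.4,0,-1,0,3.2,1],[0,-3.4,0,-0.9,0,3.3,1]]' 40
python3 -m crank '[[0,-3.4,0,-0.7,0,3.3,1],[0,-3.4,0,-0.5,0,3.4,1],[0,-3.4,0,-0.3,0,3.4,1],[0,-3.4,0,-0.1,0,3.4,1],[0,-3.4,0,0.1,0,3.4,1],[0,-3.4,0,0.3,0,3.4,1],[0,-3.4,0,0.5,0,3.3,1],[0,-3.4,0,0.7,0,3.3,1],[0,-3.4,0,0.9,0,3.3,1],[0,-1.7,0,0.5,0,1.6,1]]'
python3 - <<'E'
from h import *
s=r.sense();print(s['eef_pos'],np.degrees(s['tcp_rot']),s['qpos'],s['clock'])
np.savez('w1.npz',p=s['eef_pos'],e=s['tcp_rot'])
cv2.imwrite('pics/w1.png',cams.grab_frame('wrist'))
E
```

```text
clock: 0.98
eef_pos: [385.6, -252.1, 238.7]
tcp_rot: [-1.571, 0.002, -0.537]
contact_force: [1.2, 0.4, -0.4]
opening: 0.999
clock: 1.82
eef_pos: [487.2, 73.3, 239.1]
tcp_rot: [-1.569, 0.0, 0.059]
contact_force: [-0.4, -0.3, -1.1]
opening: 1.003
[487.22879604  73.28245366 239.07260723] [-8.99150949e+01  1.59525499e-02  3.36896032e+00] [1.45233149e-01 1.49585060e-01 1.91301597e+00 1.70196973e-03
 1.07914169e+00 8.56303176e-02] 1.8167
```

View pics/w1.png

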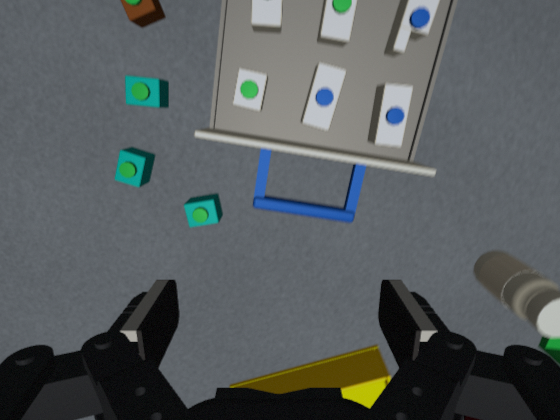

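```bash
python3 - <<'E'
from h import *
w=np.load('w1.npz');pose=(w['p'],w['e'])
im=cv2.imread('pics/w1.png')
m=((im.min(2)>185)).astype(np.uint8)
for z,(n,img,ps) in ((42,('wrist',im,pose)),(42,('top',cv2.imread('pics/top0.png'),None))):
    hsv=cv2.cvtColor(img,cv2.COLOR_BGR2HSV)
    m=((img.min(2)>165)|((hsv[...,1]>120)&(hsv[...,2]>80)&(((hsv[...,0]>50)&(hsv[...,0]<70))|((hsv[...,0]>105)&(hsv[...,0]<125))))).astype(np.uint8)
    cs,_=cv2.findContours(m,cv2.RETR_EXTERNAL,cv2.CHAIN_APPROX_NONE)
    for c in cs:
        P=at(n,c.reshape(-1,2),42,ps)[:,:2].astype(np.float32)
        if not(400<P[:,0].mean()<660 and 120<P[:,1].mean()<270) or len(c)<20: continue
        (x,y),(a,b),t=cv2.minAreaRect(P)
        if a<b: t,a,b=t+90,b,a
        print(n,'img',c.reshape(-1,2).mean(0).round(),'xy',round(x,1),round(y,1),'size',round(a,1),round(b,1),'long ax deg',round(t,1))
    u=cv2.resize(m*255,None,fx=1,fy=1)
E
```

```text
wrist img [393. 115.] xy 587.8 150.0 size 53.1 24.7 long ax deg 88.0
wrist img [249.  89.] xy 455.4 164.9 size 31.1 24.6 long ax deg 80.7
wrist img [324.  96.] xy 522.6 162.3 size 53.3 24.7 long ax deg 78.1
wrist img [417.  19.] xy 595.1 225.0 size 43.4 24.3 long ax deg 78.9
wrist img [341.   4.] xy 530.5 235.4 size 14.4 8.1 long ax deg 3.4
wrist img [339.  18.] xy 528.7 226.1 size 30.3 24.6 long ax deg 84.8
wrist img [266.  11.] xy 467.9 227.0 size 24.3 18.2 long ax deg 2.1
top img [180. 263.] xy 457.0 165.4 size 31.5 27.1 long ax deg 81.5
top img [144. 258.] xy 469.2 244.6 size 52.7 26.0 long ax deg 89.4
top img [181. 232.] xy 524.0 162.7 size 53.2 26.5 long ax deg 78.2
top img [147. 229.] xy 531.3 237.1 size 53.5 26.7 long ax deg 84.8
top img [187. 203.] xy 589.2 150.3 size 51.5 26.9 long ax deg 89.4
top img [151. 200.] xy 597.0 229.3 size 53.0 26.7 long ax deg 78.1
```

```bash
python3 - <<'E'
from h import *
plan([(456,165,125,-9,8),(456,165,32,-9,6),(456,165,30,-9,6)],0)
E
```

```text
at [487.8  74.6 239.1] rpy deg [-89.9  -0.    3.5] t 1.87
[[0,0.9,0,-0.19,0.82,0.66,0],[0,1.8,0,-0.4,1.63,1.31,0],[0,1.8,0,-0.44,1.63,1.29,0],[0,1.8,0,-0.48,1.63,1.28,0],[0,1.8,0,-0.52,1.63,1.27,0],[0,1.8,0,-0.55,1.63,1.25,0],[0,1.8,0,-0.59,1.63,1.23,0],[0,0.9,0,-0.32,0.81,0.61,0],[0,0,0,0,0.93,0,0],[0,0,0,0,1.86,0,0]]
[[0,0,0,0,1.86,0,0],[0,0,0,0,1.86,0,0],[0,0,0,0,1.86,0,0],[0,0,0,0,0.93,0,0],[0,0,0,0,0.02,0,0],[0,0,0,0,0.04,0,0],[0,0,0,0,0.04,0,0],[0,0,0,0,0.04,0,0],[0,0,0,0,0.04,0,0],[0,0,0,0,0.02,0,0]]
```

```bash
python3 -m crank '[[0,0.9,0,-0.2,0.8,0.7,0],[0,1.8,0,-0.4,1.6,1.3,0],[0,1.8,0,-0.4,1.6,1.3,0],[0,1.8,0,-0.5,1.6,1.3,0],[0,1.8,0,-0.5,1.6,1.3,0],[0,1.8,0,-0.5,1.6,1.3,0],[0,1.8,0,-0.6,1.6,1.2,0],[0,0.9,0,-0.3,0.8,0.6,0],[0,0,0,0,0,0,0],[0,0,0,0,0,0,0]]'
python3 - <<'E'
from h import *
plan([(456,165,30,-9,8)],0)
E
```

```text
clock: 2.7
eef_pos: [455.5, 170.7, 122.2]
tcp_rot: [-1.57, -0.0, -0.167]
contact_force: [0.8, -0.5, 0.1]
opening: 0.497
at [455.5 170.7 122.2] rpy deg [-90.   -0.   -9.6] t 2.7
[[0,0,0,0.01,0.66,-0.04,0],[0,-0.1,0,0.02,1.32,-0.08,0],[0,-0.1,0,0.02,1.32,-0.08,0],[0,-0.1,0,0.02,1.32,-0.08,0],[0,-0.1,0,0.02,1.32,-0.08,0],[0,-0.1,0,0.02,1.32,-0.08,0],[0,-0.1,0,0.02,1.32,-0.08,0],[0,0,0,0.01,0.66,-0.04,0],[0,0,0,0,0,0,0],[0,0,0,0,0,0,0]]
```

```bash
python3 -m crank '[[0,0,0,0,0.6,-0.1,0],[0,0,0,0,1.2,-0.1,0],[0,0,0,0,1.2,-0.1,0],[0,0,0,0,1.2,-0.1,0],[0,0,0,0,1.2,-0.1,0],[0,0,0,0,1.2,-0.1,0],[0,0,0,0,1.2,0,0],[0,0,0,0,0.6,0,0],[0,0,0,0,0,0,0],[0,0,0,0,0,0,0]]'
python3 - <<'E'
from h import *
cv2.imwrite('pics/w2.png',cams.grab_frame('wrist'))
plan([(456,165,30,-9,3)],0)
E
```

```text
clock: 3.53
eef_pos: [461.5, 160.1, 39.4]
tcp_rot: [-1.565, -0.011, -0.167]
contact_force: [0.3, -0.1, -0.9]
opening: 0.498
at [461.6 160.2  39.6] rpy deg [-89.7  -0.7  -9.6] t 3.58
[[-0.1,-0.1,0.2,-0.16,0.24,0.09,0],[-0.2,-0.3,0.3,-0.32,0.48,0.19,0],[-0.1,-0.1,0.2,-0.16,0.24,0.1,0],[0,0,0,0,0,0,0],[0,0,0,0,0,0,0],[0,0,0,0,0,0,0],[0,0,0,0,0,0,0],[0,0,0,0,0,0,0],[0,0,0,0,0,0,0],[0,0,0,0,0,0,0]]
```

View pics/w2.png

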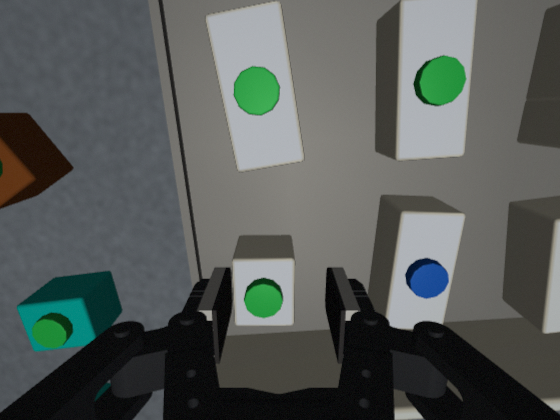

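```bash
python3 -m crank '[[-0.1,-0.1,0.2,-0.3,0.2,0.1,0],[-0.2,-0.3,0.3,-0.3,0.4,0.2,0],[-0.1,-0.1,0.2,0,0.2,0.1,0],[0,0,0,0,0,0,0],[0,0,0,0,0,0,-0.8],[0,0,0,0,0,0,-0.8],[0,0,0,0,0,0,-0.8],[0,0,0,0,0,0,-0.8],[0,0,0,0,0,0,-0.8],[0,0,0,0,0,0,-0.8]]' 40
python3 - <<'E'
from h import *
print(at('top',[(350,214)],55))
plan([(456,163,125,-9,7),(556,-215,125,-25,20)],-0.8)
E
```

```text
clock: 4.42
eef_pos: [457.6, 166.4, 33.5]
tcp_rot: [-1.571, -0.002, -0.157]
contact_force: [0.6, 0.7, -1.4]
opening: 0.295
[[ 559.5 -206.6   55. ]]
at [457.6 166.4  33.5] rpy deg [-90.   -0.1  -9. ] t 4.42
[[0,0,0,-0.01,-0.76,-0.03,-0.8],[0,0,0,-0.01,-1.53,-0.06,-0.8],[0,0,0,-0.01,-1.53,-0.06,-0.8],[0,0,0,-0.02,-1.53,-0.06,-0.8],[0,0,0,-0.02,-1.53,-0.06,-0.8],[0,0,0,-0.02,-1.53,-0.06,-0.8],[0,0,0,-0.01,-0.76,-0.03,-0.8],[0,0.4,0,0.42,0,-0.94,-0.8],[0,0.8,0,0.84,0,-1.88,-0.8],[0,0.8,0,0.87,0,-1.86,-0.8]]
[[0,0.8,0,0.9,0,-1.85,-0.8],[0,0.8,0,0.93,0,-1.84,-0.8],[0,0.8,0,0.95,0,-1.82,-0.8],[0,0.8,0,0.98,0,-1.81,-0.8],[0,0.8,0,1.01,0,-1.79,-0.8],[0,0.8,0,1.03,0,-1.78,-0.8],[0,0.8,0,1.06,0,-1.76,-0.8],[0,0.8,0,1.08,0,-1.75,-0.8],[0,0.8,0,1.11,0,-1.73,-0.8],[0,0.8,0,1.14,0,-1.72,-0.8]]
[[0,0.8,0,1.16,0,-1.7,-0.8],[0,0.8,0,1.19,0,-1.68,-0.8],[0,0.8,0,1.21,0,-1.66,-0.8],[0,0.8,0,1.23,0,-1.65,-0.8],[0,0.8,0,1.26,0,-1.63,-0.8],[0,0.8,0,1.28,0,-1.61,-0.8],[0,0.4,0,0.65,0,-0.8,-0.8],[0,0,0,0,0,0,-0.8],[0,0,0,0,0,0,-0.8],[0,0,0,0,0,0,-0.8]]
```

```bash
python3 -m crank '[[0,0,0,0,-0.7,0,-0.8],[0,0,0,0,-1.5,0,-0.8],[0,0,0,0,-1.6,0,-0.8],[0,0,0,0,-1.6,0,-0.8],[0,0,0,0,-1.6,0,-0.8],[0,0,0,0,-1.6,0,-0.8],[0,0,0,0,-1.2,0,-0.8],[0,0,0,0,-0.7,0,-0.8],[0,0,0,0,0,0,-0.8],[0,0,0,0,0,0,-0.8]]'
python3 - <<'E'
from h import *
cv2.imwrite('pics/w3.png',cams.grab_frame('wrist'))
plan([(517,-255,130,22,20)],-0.8)
E
```

```text
clock: 5.25
eef_pos: [456.3, 165.8, 146.1]
tcp_rot: [-1.571, -0.001, -0.157]
contact_force: [-0.6, 0.8, -1.1]
opening: 0.296
at [456.3 165.8 145.9] rpy deg [-90.  -0.  -9.] t 5.3
[[0,-0.8,0,0.33,0.04,-1.07,-0.8],[0,-1.6,0,0.63,0.09,-2.15,-0.8],[0,-1.6,0,0.57,0.09,-2.16,-0.8],[0,-1.6,0,0.51,0.09,-2.18,-0.8],[0,-1.6,0,0.45,0.09,-2.19,-0.8],[0,-1.6,0,0.38,0.08,-2.2,-0.8],[0,-1.6,0,0.32,0.08,-2.21,-0.8],[0,-1.6,0,0.26,0.08,-2.22,-0.8],[0,-1.6,0,0.19,0.08,-2.23,-0.8],[0,-1.6,0,0.13,0.08,-2.23,-0.8]]
[[0,-1.6,0,0.07,0.08,-2.24,-0.8],[0,-1.6,0,0,0.08,-2.24,-0.8],[0,-1.6,0,-0.06,0.08,-2.24,-0.8],[0,-1.6,0,-0.12,0.08,-2.23,-0.8],[0,-1.6,0,-0.19,0.08,-2.23,-0.8],[0,-1.6,0,-0.25,0.08,-2.22,-0.8],[0,-1.6,0,-0.31,0.08,-2.22,-0.8],[0,-1.6,0,-0.38,0.08,-2.21,-0.8],[0,-1.6,0,-0.44,0.08,-2.19,-0.8],[0,-0.8,0,-0.25,0.04,-1.09,-0.8]]
```

View pics/w3.png

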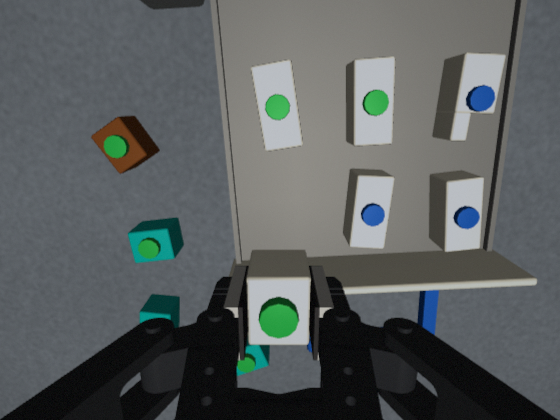

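```bash
python3 -m crank '[[0,-0.8,0,0.3,0,-1.1,-0.8],[0,-1.6,0,0.6,0,-2.1,-0.8],[0,-1.6,0,0.6,0,-2.2,-0.8],[0,-1.6,0,0.5,0,-2.2,-0.8],[0,-1.6,0,0.5,0,-2.2,-0.8],[0,-1.6,0,0.4,0,-2.2,-0.8],[0,-1.6,0,0.3,0,-2.2,-0.8],[0,-1.6,0,0.3,0,-2.2,-0.8],[0,-1.6,0,0.2,0,-2.2,-0.8],[0,-1.6,0,0.1,0,-2.2,-0.8]]'
python3 -m crank '[[0,-1.6,0,0.1,0,-2.2,-0.8],[0,-1.6,0,0,0,-2.2,-0.8],[0,-1.6,0,-0.1,0,-2.2,-0.8],[0,-1.6,0,-0.1,0,-2.2,-0.8],[0,-1.6,0,-0.2,0,-2.2,-0.8],[0,-1.6,0,-0.2,0,-2.2,-0.8],[0,-1.6,0,-0.3,0,-2.2,-0.8],[0,-1.6,0,-0.4,0,-1.5,-0.8],[0,-0.8,0,-0.2,0,-0.6,-0.8],[0,0,0,0,0,0,-0.8]]'
python3 - <<'E'
from h import *
plan([(517,-255,34,22,8)],-0.8)
im=cv2.imread('pics/w3.png'); ps=(np.array([456.2,165.8,146.]),np.array([-1.571,-.001,-.157]))
hsv=cv2.cvtColor(im,cv2.COLOR_BGR2HSV)
m=((im.min(2)>165)|((hsv[...,1]>120)&(hsv[...,2]>80))).astype(np.uint8)
for c in cv2.findContours(m,cv2.RETR_EXTERNAL,cv2.CHAIN_APPROX_NONE)[0]:
    P=at('wrist',c.reshape(-1,2),42,ps)[:,:2].astype(np.float32)
    if len(c)<40: continue
    (x,y),(a,b),t=cv2.minAreaRect(P); 
    if a<b: t,a,b=t+90,b,a
    print(c.reshape(-1,2).mean(0).round(),round(x,1),round(y,1),round(a,1),round(b,1),round(t,1))
E
```

```text
clock: 6.13
eef_pos: [482.9, -49.6, 136.9]
tcp_rot: [-1.57, 0.014, 0.126]
contact_force: [0.5, -0.4, 0.0]
opening: 0.294
clock: 6.97
eef_pos: [504.0, -235.7, 124.8]
tcp_rot: [-1.556, 0.026, 0.374]
contact_force: [1.1, 0.1, -0.1]
opening: 0.294
at [ 504.  -235.7  124.8] rpy deg [-89.2   1.5  21.4] t 6.97
[[-0.1,0,-0.1,0.05,0.65,-0.17,-0.8],[-0.1,-0.1,-0.2,0.1,1.29,-0.34,-0.8],[-0.1,-0.1,-0.2,0.1,1.29,-0.34,-0.8],[-0.1,-0.1,-0.2,0.09,1.29,-0.34,-0.8],[-0.1,-0.1,-0.2,0.09,1.29,-0.33,-0.8],[-0.1,-0.1,-0.2,0.08,1.29,-0.33,-0.8],[-0.1,-0.1,-0.2,0.08,1.3,-0.33,-0.8],[-0.1,0,-0.1,0.04,0.65,-0.16,-0.8],[0,0,0,0,0,0,-0.8],[0,0,0,0,0,0,-0.8]]
[251. 360.] 412.0 51.3 28.7 24.6 12.7
[154. 316.] 347.4 101.7 23.9 10.2 167.5
[430. 310.] 561.5 71.7 40.0 10.7 83.9
[440. 286.] 569.4 93.8 145.6 3.8 174.0
[278. 311.] 444.2 91.0 57.7 46.8 80.9
[151. 245.] 360.5 161.3 30.2 24.6 178.1
[464. 214.] 587.7 148.6 52.5 24.4 87.8
[371. 211.] 522.4 160.9 52.8 24.5 78.1
[118. 145.] 358.2 235.0 29.6 23.8 113.4
[277. 105.] 467.5 242.7 52.8 24.6 90.4
[374. 100.] 529.9 235.6 52.7 24.4 84.8
[475.  95.] 596.2 227.6 52.5 24.3 79.2
```

```bash
python3 -m crank '[[-0.1,0,-0.1,0.1,0.6,-0.2,-0.8],[-0.1,0,-0.2,0.1,1.3,-0.3,-0.8],[-0.1,0,-0.2,0.1,1.3,-0.3,-0.8],[-0.1,0,-0.2,0.1,1.3,-0.3,-0.8],[-0.1,0,-0.2,0.1,1.3,-0.3,-0.8],[-0.1,0,-0.2,0.1,1.2,-0.3,-0.8],[-0.1,0,-0.2,0.1,1,-0.3,-0.8],[0,0,0,0,0.3,-0.1,-0.8],[0,0,0,0,0,0,-0.8],[0,0,0,0,0,0,-0.8]]'
python3 - <<'E'
from h import *
plan([(517,-255,32,22,3)],-0.8)
E
```

```text
clock: 7.8
eef_pos: [513.7, -246.5, 30.2]
tcp_rot: [-1.562, 0.008, 0.371]
contact_force: [0.3, 0.3, 0.5]
opening: 0.295
at [ 513.7 -246.5   30.2] rpy deg [-89.5   0.5  21.3] t 7.8
[[-0.1,-0.2,-0.1,0,-0.05,-0.23,-0.8],[-0.3,-0.4,-0.2,0,-0.1,-0.46,-0.8],[-0.1,-0.2,-0.1,0,-0.05,-0.23,-0.8],[0,0,0,0,0,0,-0.8],[0,0,0,0,0,0,-0.8],[0,0,0,0,0,0,-0.8],[0,0,0,0,0,0,-0.8],[0,0,0,0,0,0,-0.8],[0,0,0,0,0,0,-0.8],[0,0,0,0,0,0,-0.8]]
```

```bash
python3 -m crank '[[0,0,0,0,0,0,0],[0,0,0,0,0,0,0],[0,0,0,0,0,0,0],[0,0,0,0,-0.6,0,0],[0,0,0,0,-1.5,0,0],[0,0,0,0,-2.5,0,0],[0,0,0,0,-3,0,0],[0,0,0,0,-3,0,0],[0,0,0,0,-3,0,0],[0,0,0,0,-3,0,0]]'
python3 - <<'E'
from h import *
cv2.imwrite('pics/w4.png',cams.grab_frame('wrist'))
d=np.radians(79);print(-7*np.cos(d),-7*np.sin(d))
plan([(597,235,200,169,28)],0)
E
```

```text
clock: 8.63
eef_pos: [512.7, -245.5, 202.7]
tcp_rot: [-1.557, 0.013, 0.371]
contact_force: [1.0, 0.1, -0.2]
opening: 0.499
-1.3356629676358145 -6.871390284133648
at [ 515.7 -247.   209.2] rpy deg [-89.6   0.4  21.3] t 8.68
[[0,-2.7,0,0.46,0.02,0.78,0],[-0.1,-5.5,0,1,0.04,1.51,0],[0,-5.5,0,1.14,0.04,1.41,0],[0,-5.5,0,1.27,0.04,1.29,0],[0,-5.5,0,1.39,0.03,1.16,0],[0,-5.5,0,1.49,0.03,1.03,0],[0,-5.5,0,1.58,0.03,0.88,0],[0,-5.5,0,1.66,0.03,0.72,0],[0,-5.5,0,1.72,0.03,0.56,0],[0,-5.5,0,1.77,0.03,0.4,0]]
[[0,-5.5,0,1.8,0.03,0.23,0],[0,-5.5,0,1.81,0.03,0.05,0],[0,-5.5,0,1.81,0.03,-0.12,0],[0,-5.5,0,1.79,0.03,-0.29,0],[0,-5.5,0,1.75,0.03,-0.46,0],[0,-5.5,0,1.7,0.03,-0.62,0],[0,-5.5,0,1.63,0.03,-0.78,0],[0,-5.5,0,1.55,0.03,-0.94,0],[0,-5.5,0,1.45,0.03,-1.08,0],[0,-5.5,0,1.34,0.03,-1.21,0]]
[[0,-5.5,0,1.22,0.03,-1.34,0],[0,-5.5,0,1.09,0.03,-1.45,0],[0,-5.5,0,0.95,0.03,-1.54,0],[0,-5.5,0,0.8,0.03,-1.63,0],[0,-5.5,0,0.64,0.03,-1.69,0],[0,-5.5,0,0.47,0.03,-1.75,0],[0,-5.5,0,0.3,0.03,-1.78,0],[0,-2.7,0,0.07,0.02,-0.9,0],[0,0,0,0,0,0,0],[0,0,0,0,0,0,0]]
```

View pics/w4.png

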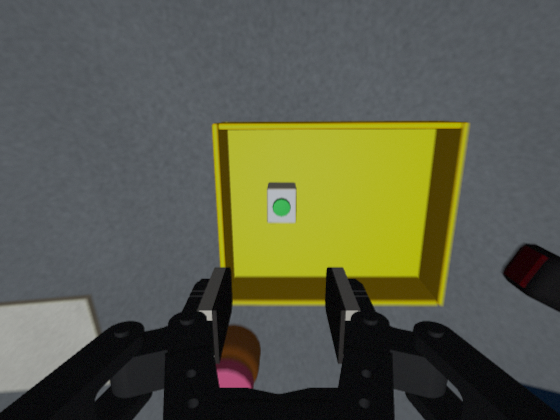

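```bash
python3 -m crank '[[0,-2.7,0,0.5,0,0.8,0],[0,-5.5,0,1,0,1.5,0],[0,-5.5,0,1.1,0,1.4,0],[0,-5.5,0,1.3,0,1.3,0],[0,-5.5,0,1.4,0,1.2,0],[0,-5.5,0,1.5,0,1,0],[0,-5.5,0,1.6,0,0.9,0],[0,-5.5,0,1.7,0,0.7,0],[0,-5.5,0,1.7,0,0.6,0],[0,-5.5,0,1.8,0,0.4,0]]'
python3 -m crank '[[0,-5.5,0,1.8,0,0.2,0],[0,-5.5,0,1.8,0,0,0],[0,-5.5,0,1.8,0,-0.1,0],[0,-5.5,0,1.8,0,-0.3,0],[0,-5.5,0,1.8,0,-0.5,0],[0,-5.5,0,1.7,0,-0.6,0],[0,-5.5,0,1.6,0,-0.8,0],[0,-5.5,0,1.5,0,-0.9,0],[0,-5.5,0,1.4,0,-1.1,0],[0,-5.5,0,1.3,0,-1.2,0]]'
python3 - <<'E'
from h import *
print(r.sense()['qpos'])
plan([(597.5,234,140,169,9)],0)
E
```

```text
clock: 9.52
eef_pos: [546.2, -73.8, 223.3]
tcp_rot: [-1.584, 0.001, 1.316]
contact_force: [0.3, 0.3, -0.0]
opening: 0.502
clock: 10.35
eef_pos: [567.4, 114.3, 230.6]
tcp_rot: [-1.585, 0.019, 2.325]
contact_force: [-0.7, 0.1, -0.2]
opening: 0.501
[ 0.20102756  0.28224861  1.76196386 -0.00959089  1.07523405 -2.11960561]
at [567.4 114.3 230.6] rpy deg [-90.8   1.1 133.2] t 10.35
[[0,-2.2,-0.1,0.43,0.57,-0.64,0],[0,-4.5,-0.2,0.8,1.14,-1.31,0],[0,-4.5,-0.2,0.69,1.14,-1.37,0],[0.1,-4.5,-0.2,0.58,1.14,-1.42,0],[0.1,-4.5,-0.2,0.46,1.14,-1.47,0],[0.1,-4.5,-0.2,0.34,1.14,-1.5,0],[0.1,-4.5,-0.2,0.22,1.14,-1.52,0],[0.1,-4.5,-0.1,0.1,1.14,-1.54,0],[0.1,-2.2,-0.1,-0.01,0.57,-0.77,0],[0,0,0,0,0,0,0]]
```

```bash
python3 -m crank '[[0,-2.2,-0.1,0.4,0.5,-0.6,0],[0,-4.5,-0.2,0.8,1,-1.3,0],[0,-4.5,-0.2,0.7,1.1,-1.3,0],[0.1,-4.5,-0.2,0.6,1.1,-1.3,0],[0.1,-4.5,-0.2,0.5,1.1,-1.3,0],[0.1,-4.5,-0.2,0.3,1.1,-1.3,0],[0.1,-4.5,-0.2,0.2,1,-1.3,0],[0.1,-4,-0.1,0.1,0.5,-1,0],[0,-1,0,0,0,-0.3,0],[0,0,0,0,0,0,0]]'
python3 - <<'E'
from h import *
s=r.sense();print(s['qpos'])
cv2.imwrite('pics/w5.png',cams.grab_frame('wrist'))
plan([(597.5,234,45,169,8)],0)
E
```

```text
clock: 11.18
eef_pos: [591.5, 226.7, 162.1]
tcp_rot: [-1.577, 0.009, 2.96]
contact_force: [-0.4, -0.6, -0.0]
opening: 0.499
[ 3.63329884e-01  4.42704566e-01  1.69169106e+00  6.81144325e-04
  9.96652955e-01 -2.59728493e+00]
at [591.4 226.4 162.3] rpy deg [-90.3   0.5 169.5] t 11.23
[[0,0,0,-0.03,0.84,-0.06,0],[0,0.1,-0.1,-0.05,1.68,-0.11,0],[0,0.1,-0.1,-0.05,1.68,-0.12,0],[0,0.1,-0.1,-0.06,1.68,-0.12,0],[0,0.1,-0.1,-0.06,1.68,-0.12,0],[0,0.1,-0.1,-0.06,1.68,-0.12,0],[0,0.1,-0.1,-0.06,1.68,-0.12,0],[0,0,0,-0.03,0.84,-0.06,0],[0,0,0,0,0,0,0],[0,0,0,0,0,0,0]]
```

View pics/w5.png

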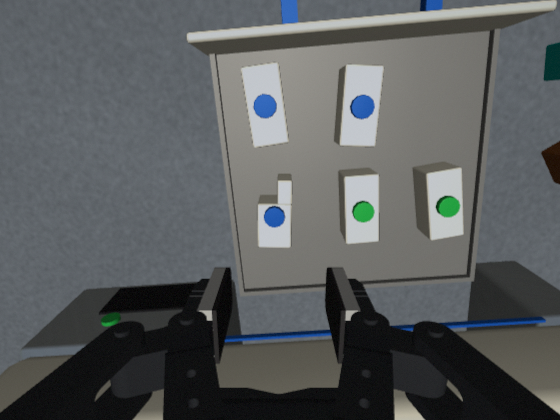

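```bash
python3 -m crank '[[0,0,0,0,0.8,-0.1,0],[0,0.1,-0.1,-0.1,1.6,-0.1,0],[0,0.1,-0.1,-0.1,1.6,-0.1,0],[0,0.1,-0.1,-0.1,1.6,-0.1,0],[0,0.1,-0.1,-0.1,1.6,-0.1,0],[0,0.1,-0.1,-0.1,1.5,-0.1,0],[0,0,0,0,1,-0.1,0],[0,0,0,0,0.5,0,0],[0,0,0,0,0,0,0],[0,0,0,0,0,0,0]]'
python3 - <<'E'
from h import *
cv2.imwrite('pics/w6.png',cams.grab_frame('wrist'))
plan([(597.5,234,31,169,5)],0)
E
```

```text
clock: 12.07
eef_pos: [601.0, 228.8, 59.3]
tcp_rot: [-1.58, 0.007, 2.932]
contact_force: [0.9, -0.0, -0.4]
opening: 0.501
at [601.  228.8  59.5] rpy deg [-90.6   0.4 168. ] t 12.12
[[0.1,-0.1,-0.1,0.06,0.36,-0.05,0],[0.1,-0.2,-0.1,0.12,0.71,-0.1,0],[0.1,-0.2,-0.1,0.12,0.71,-0.11,0],[0.1,-0.2,-0.1,0.11,0.71,-0.11,0],[0.1,-0.1,-0.1,0.06,0.36,-0.05,0],[0,0,0,0,0,0,0],[0,0,0,0,0,0,0],[0,0,0,0,0,0,0],[0,0,0,0,0,0,0],[0,0,0,0,0,0,0]]
```

View pics/w6.png

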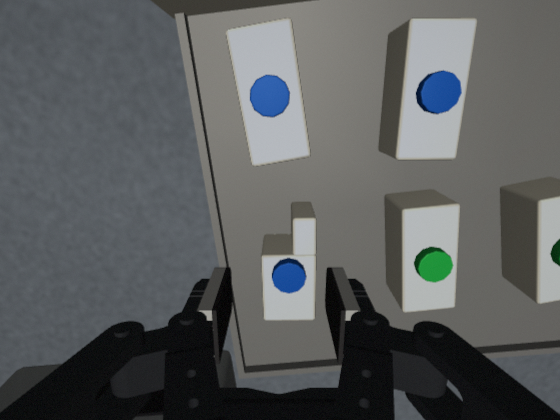

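```bash
python3 -m crank '[[0.1,-0.1,-0.1,0.1,0.4,-0.1,0],[0.1,-0.2,-0.1,0.1,0.6,-0.1,0],[0.1,-0.2,-0.1,0.1,0.6,-0.1,0],[0.1,-0.2,-0.1,0.1,0.5,-0.1,0],[0.1,-0.1,0,0,0.3,-0.1,0],[0,0,0,0,0,0,0],[0,0,0,0,0,0,0],[0,0,0,0,0,0,0],[0,0,0,0,0,0,0],[0,0,0,0,0,0,0]]'
python3 - <<'E'
from h import *
plan([(597.5,234,31,169,3)],0)
E
```

```text
clock: 12.95
eef_pos: [599.4, 236.3, 35.5]
tcp_rot: [-1.573, 0.003, 2.948]
contact_force: [-0.3, 0.3, 0.0]
opening: 0.502
at [599.4 236.3  35.5] rpy deg [-90.1   0.2 168.9] t 12.95
[[0,0,0,0.04,0.11,0.07,0],[0.1,0,-0.1,0.07,0.23,0.13,0],[0,0,0,0.04,0.11,0.07,0],[0,0,0,0,0,0,0],[0,0,0,0,0,0,0],[0,0,0,0,0,0,0],[0,0,0,0,0,0,0],[0,0,0,0,0,0,0],[0,0,0,0,0,0,0],[0,0,0,0,0,0,0]]
```

```bash
python3 -m crank '[[0,0,0,0.1,0.1,0.1,0],[0,0,0,0.1,0.1,0,0],[0,0,0,0,0,0,0],[0,0,0,0,0,0,-0.8],[0,0,0,0,0,0,-0.8],[0,0,0,0,0,0,-0.8],[0,0,0,0,0,0,-0.8],[0,0,0,0,0,0,-0.8],[0,0,0,0,0,0,-0.8],[0,0,0,0,0,0,-0.8]]' 40
python3 -m crank '[[0,0,0,0,-0.6,0,-0.8],[0,0,0,0,-1.2,0,-0.8],[0,0,0,0,-1.6,0,-0.8],[0,0,0,0,-1.6,0,-0.8],[0,0,0,0,-1.6,0,-0.8],[0,0,0,0,-1.6,0,-0.8],[0,0,0,0,-1.4,0,-0.8],[0,0,0,0,-0.8,0,-0.8],[0,0,0,0,0,0,-0.8],[0,0,0,0,0,0,-0.8]]'
python3 - <<'E'
from h import *
cv2.imwrite('pics/w7.png',cams.grab_frame('wrist'))
plan([(600,-215,140,112,20)],-0.8)
E
```

```text
clock: 13.78
eef_pos: [597.5, 235.5, 34.1]
tcp_rot: [-1.573, 0.004, 2.948]
contact_force: [-0.9, -0.4, 0.3]
opening: 0.293
clock: 14.62
eef_pos: [597.1, 235.4, 150.0]
tcp_rot: [-1.575, 0.006, 2.948]
contact_force: [0.2, 0.1, 0.1]
opening: 0.295
at [597.2 235.4 149.8] rpy deg [-90.2   0.3 168.9] t 14.67
[[0,1.5,0,-0.24,0.02,1.16,-0.8],[0,3,0,-0.53,0.05,2.31,-0.8],[0,3,0,-0.65,0.05,2.28,-0.8],[0,3,0,-0.77,0.05,2.24,-0.8],[0,3,0,-0.89,0.05,2.2,-0.8],[0,3,0,-1,0.05,2.15,-0.8],[0,3,0,-1.11,0.05,2.09,-0.8],[0,3,0,-1.22,0.05,2.03,-0.8],[0,3,0,-1.32,0.05,1.97,-0.8],[0,3,0,-1.42,0.05,1.9,-0.8]]
[[0,3,0,-1.52,0.05,1.82,-0.8],[0,3,0,-1.61,0.05,1.74,-0.8],[0,3,0,-1.7,0.05,1.65,-0.8],[0,3,0,-1.79,0.05,1.56,-0.8],[0,3,0,-1.86,0.05,1.46,-0.8],[0,3,0,-1.94,0.05,1.36,-0.8],[0,3,0,-2.01,0.05,1.26,-0.8],[0,3,0,-2.07,0.05,1.15,-0.8],[0,3,0,-2.13,0.05,1.04,-0.8],[0,1.5,0,-1.09,0.03,0.47,-0.8]]
```

View pics/w7.png

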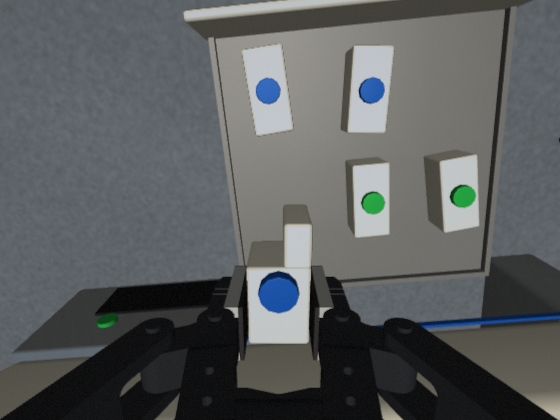

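```bash
python3 -m crank '[[0,1.5,0,-0.2,0,1.2,-0.8],[0,3,0,-0.5,0,2.3,-0.8],[0,3,0,-0.7,0,2.3,-0.8],[0,3,0,-0.8,0,2.2,-0.8],[0,3,0,-0.9,0,2.2,-0.8],[0,3,0,-1,0,2.2,-0.8],[0,3,0,-1.1,0,2.1,-0.8],[0,3,0,-1.2,0,2,-0.8],[0,3,0,-1.3,0,2,-0.8],[0,3,0,-1.4,0,1.9,-0.8]]'
python3 -m crank '[[0,3,0,-1.5,0,1.8,-0.8],[0,3,0,-1.6,0,1.7,-0.8],[0,3,0,-1.7,0,1.6,-0.8],[0,3,0,-1.8,0,1.6,-0.8],[0,3,0,-1.9,0,1.5,-0.8],[0,3,0,-1.9,0,1.4,-0.8],[0,3,0,-2,0,1.3,-0.8],[0,3,0,-1.5,0,1,-0.8],[0,2,0,-0.8,0,0.5,-0.8],[0,0,0,0,0,0,-0.8]]'
python3 - <<'E'
from h import *
plan([(600,-217,100,112,9)],-0.8)
E
```

```text
clock: 15.5
eef_pos: [587.2, -2.7, 139.1]
tcp_rot: [-1.564, -0.007, 2.422]
contact_force: [0.6, 0.5, 0.4]
opening: 0.292
clock: 16.33
eef_pos: [562.9, -215.2, 128.2]
tcp_rot: [-1.544, -0.012, 1.923]
contact_force: [-0.6, -0.1, -0.3]
opening: 0.295
at [ 562.9 -215.2  128.2] rpy deg [-88.5  -0.7 110.2] t 16.33
[[-0.1,-0.1,0,-0.09,0.17,-0.22,-0.8],[-0.2,-0.2,0.1,-0.19,0.34,-0.44,-0.8],[-0.2,-0.2,0.1,-0.19,0.34,-0.43,-0.8],[-0.2,-0.2,0.1,-0.19,0.34,-0.43,-0.8],[-0.2,-0.2,0.1,-0.19,0.34,-0.43,-0.8],[-0.2,-0.2,0.1,-0.19,0.35,-0.43,-0.8],[-0.2,-0.2,0.1,-0.19,0.35,-0.43,-0.8],[-0.2,-0.2,0.1,-0.19,0.35,-0.42,-0.8],[-0.1,-0.1,0,-0.1,0.18,-0.21,-0.8],[0,0,0,0,0,0,-0.8]]
```

```bash
python3 -m crank '[[-0.1,-0.1,0,-0.1,0.1,-0.2,-0.8],[-0.2,-0.2,0.1,-0.2,0.3,-0.4,-0.8],[-0.2,-0.2,0.1,-0.2,0.3,-0.4,-0.8],[-0.2,-0.2,0.1,-0.2,0.3,-0.4,-0.8],[-0.2,-0.2,0.1,-0.2,0.3,-0.4,-0.8],[-0.2,-0.2,0.1,-0.2,0.3,-0.4,-0.8],[-0.2,-0.2,0.1,-0.2,0.3,-0.4,-0.8],[-0.2,-0.2,0.1,-0.2,0.2,-0.4,-0.8],[-0.1,-0.1,0,-0.1,0.1,-0.2,-0.8],[0,0,0,0,0,0,-0.8]]'
python3 - <<'E'
from h import *
cv2.imwrite('pics/w8.png',cams.grab_frame('wrist'))
plan([(600,-219,33,112,9)],-0.8)
E
```

```text
clock: 17.17
eef_pos: [601.7, -213.6, 101.0]
tcp_rot: [-1.574, -0.002, 1.962]
contact_force: [0.5, 0.1, -0.2]
opening: 0.291
at [ 601.5 -213.6  101.1] rpy deg [-9.020e+01 -1.000e-01  1.124e+02] t 17.22
[[0,0,0,-0.03,0.43,0.02,-0.8],[0,0,0,-0.06,0.85,0.05,-0.8],[0,0,0,-0.06,0.85,0.05,-0.8],[0,0,0,-0.06,0.85,0.04,-0.8],[0,0,0,-0.06,0.85,0.04,-0.8],[0,0,0,-0.06,0.85,0.04,-0.8],[0,0,0,-0.06,0.85,0.04,-0.8],[0,0,0,-0.06,0.85,0.04,-0.8],[0,0,0,-0.03,0.43,0.02,-0.8],[0,0,0,0,0,0,-0.8]]
```

View pics/w8.png

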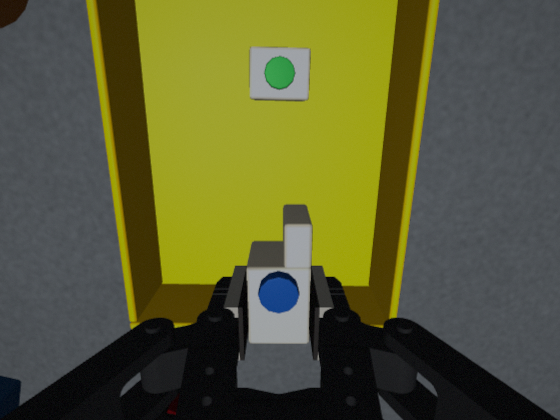

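```bash
python3 -m crank '[[0,0,0,0,0.4,0.1,-0.8],[0,0,0,0,0.8,0.1,-0.8],[0,0,0,0,0.8,0.1,-0.8],[0,0,0,0,0.8,0.1,-0.8],[0,0,0,0,0.8,0.1,-0.8],[0,0,0,0,0.8,0.1,-0.8],[0,0,0,0,0.8,0.1,-0.8],[0,0,0,0,0.6,0,-0.8],[0,0,0,0,0.3,0,-0.8],[0,0,0,0,0,0,-0.8]]'
python3 - <<'E'
from h import *
plan([(594,-221,33,112,3)],-0.8)
E
```

```text
clock: 18.05
eef_pos: [592.6, -216.5, 32.5]
tcp_rot: [-1.572, -0.003, 1.96]
contact_force: [0.3, 0.3, -0.6]
opening: 0.289
at [ 592.6 -216.5   32.5] rpy deg [-90.   -0.2 112.3] t 18.05
[[0,0.1,0,-0.12,-0.01,0.01,-0.8],[0,0.2,0.1,-0.23,-0.02,0.02,-0.8],[0,0.1,0,-0.12,-0.01,0.01,-0.8],[0,0,0,0,0,0,-0.8],[0,0,0,0,0,0,-0.8],[0,0,0,0,0,0,-0.8],[0,0,0,0,0,0,-0.8],[0,0,0,0,0,0,-0.8],[0,0,0,0,0,0,-0.8],[0,0,0,0,0,0,-0.8]]
```

```bash
python3 -m crank '[[0,0,0,0,0,0,0],[0,0,0,0,0,0,0],[0,0,0,0,0,0,0],[0,0,0,0,-0.6,0,0],[0,0,0,0,-1.5,0,0],[0,0,0,0,-2.5,0,0],[0,0,0,0,-3,0,0],[0,0,0,0,-3,0,0],[0,0,0,0,-2,0,0],[0,0,0,0,-1,0,0]]'
python3 - <<'E'
from h import *
cv2.imwrite('pics/w9.png',cams.grab_frame('wrist'))
print('handle wrist1',[at('wrist',[u],50,(np.load('w1.npz')['p'],np.load('w1.npz')['e'])) for u in ((257,204),(352,217))])
plan([(512,-10,150,84,10)],-1)
E
```

```text
clock: 18.88
eef_pos: [592.2, -216.5, 176.1]
tcp_rot: [-1.571, -0.004, 1.961]
contact_force: [-0.2, -1.0, 0.2]
opening: 0.498
handle wrist1 [array([[467.5,  61.2,  50. ]]), array([[560.5,  53.5,  50. ]])]
at [ 593.2 -216.9  177.7] rpy deg [-9.010e+01 -1.000e-01  1.123e+02] t 18.93
[[0,1.6,0,1.23,0.16,-0.02,-1],[0,3.1,0,2.47,0.31,0.03,-1],[0,3.1,0,2.46,0.31,0.16,-1],[0,3.1,0,2.45,0.31,0.3,-1],[0,3.1,0,2.43,0.31,0.43,-1],[0,3.1,0,2.4,0.31,0.57,-1],[0,3.1,0,2.37,0.31,0.7,-1],[0,3.1,0,2.33,0.31,0.83,-1],[0,3.1,0,2.28,0.31,0.95,-1],[0,1.6,0,1.11,0.15,0.54,-1]]
```

View pics/w9.png

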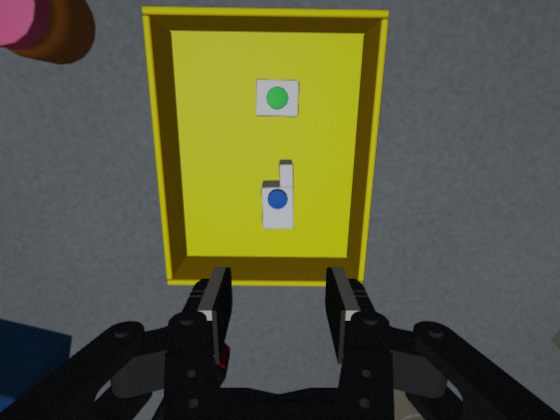

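```bash
python3 -m crank '[[0,1.6,0,1.2,0,0,-1],[0,3.1,0,2.4,0.2,0,-1],[0,3.1,0,2.4,0.3,0.2,-1],[0,3.1,0,2.4,0.3,0.3,-1],[0,3.1,0,2.4,0.3,0.4,-1],[0,3.1,0,2.3,0.3,0.6,-1],[0,3.1,0,2.2,0.3,0.7,-1],[0,3.1,0,1.8,0.3,0.8,-1],[0,3,0,1,0.2,0.7,-1],[0,0,0,0,0,0,-1]]'
python3 - <<'E'
from h import *
plan([(509,-8,45,84,9)],-1)
E
```

```text
clock: 19.77
eef_pos: [515.8, -38.6, 152.1]
tcp_rot: [-1.572, -0.001, 1.476]
contact_force: [-0.0, -0.0, -0.3]
opening: 0.002
at [515.8 -38.6 152.1] rpy deg [-90.1  -0.1  84.6] t 19.77
[[0,0,0,0.19,0.67,0.06,-1],[0,0.1,0,0.37,1.34,0.12,-1],[0,0.1,0,0.37,1.34,0.12,-1],[0,0.1,0,0.37,1.34,0.12,-1],[0,0.1,0,0.37,1.34,0.12,-1],[0,0.1,0,0.37,1.34,0.12,-1],[0,0.1,0,0.37,1.34,0.12,-1],[0,0.1,0,0.37,1.34,0.12,-1],[0,0,0,0.19,0.67,0.06,-1],[0,0,0,0,0,0,-1]]
```

```bash
python3 -m crank '[[0,0,0,0.2,0.7,0.1,-1],[0,0,0,0.3,1.3,0.1,-1],[0,0,0,0.3,1.3,0.1,-1],[0,0,0,0.3,1.3,0.1,-1],[0,0,0,0.3,1.3,0.1,-1],[0,0,0,0.3,1.3,0.1,-1],[0,0,0,0.3,1.3,0.1,-1],[0,0,0,0.2,1,0.1,-1],[0,0,0,0.1,0.6,0,-1],[0,0,0,0,0,0,-1]]'
python3 - <<'E'
from h import *
cv2.imwrite('pics/top10.png',cams.grab_frame('top'))
cv2.imwrite('pics/w10.png',cams.grab_frame('wrist'))
plan([(511,20,38,84,7)],-1)
E
```

```text
clock: 20.6
eef_pos: [513.2, -18.6, 42.2]
tcp_rot: [-1.576, 0.0, 1.489]
contact_force: [-0.5, -0.1, -0.6]
opening: 0.002
at [513.7 -18.7  43.3] rpy deg [-90.3   0.   85.3] t 20.7
[[0,0.1,0,0.32,0.04,0.05,-1],[0.1,0.2,0,0.64,0.09,0.1,-1],[0.1,0.2,0,0.64,0.09,0.1,-1],[0.1,0.2,0,0.64,0.09,0.1,-1],[0.1,0.2,0,0.64,0.09,0.11,-1],[0.1,0.2,0,0.64,0.09,0.11,-1],[0,0.1,0,0.32,0.04,0.06,-1],[0,0,0,0,0,0,-1],[0,0,0,0,0,0,-1],[0,0,0,0,0,0,-1]]
```

View pics/top10.png

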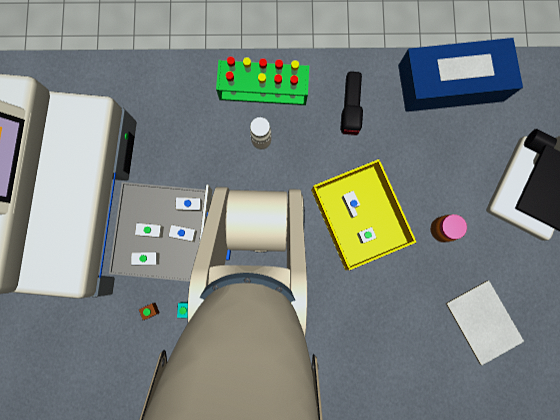

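View pics/w10.png

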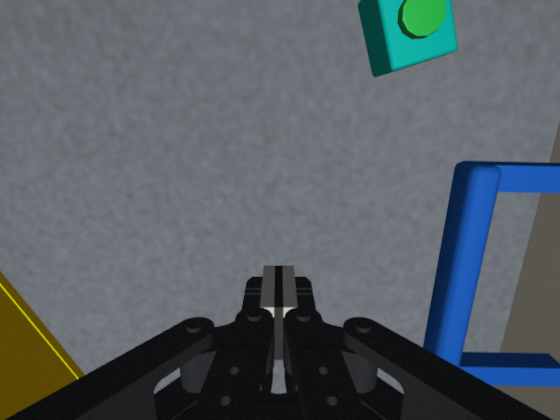

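```bash
python3 -m crank '[[0,0.1,0,0.3,0,0,-1],[0.1,0.2,0,0.7,0.1,0.1,-1],[0.1,0.2,0,0.7,0.1,0.1,-1],[0.1,0.2,0,0.7,0.1,0.1,-1],[0.1,0.2,0,0.7,0.1,0.1,-1],[0.1,0.2,0,0.6,0.1,0.1,-1],[0,0.1,0,0.4,0,0,-1],[0,0,0,0.2,0,0,-1],[0,0,0,0.2,0,0,-1],[0,0,0,0.2,0,0,-1]]'
python3 - <<'E'
from h import *
cv2.imwrite('pics/w11.png',cams.grab_frame('wrist'))
plan([(513,30,38,84,7)],-1)
E
```

```text
clock: 21.53
eef_pos: [515.6, 34.0, 41.0]
tcp_rot: [-1.573, -0.001, 1.467]
contact_force: [0.9, 0.2, 0.2]
opening: -0.001
at [515.7  34.2  41. ] rpy deg [-90.1  -0.   84.1] t 21.58
[[0,0,0,-0.04,0.02,0.02,-1],[0,0,0,-0.07,0.05,0.04,-1],[0,0,0,-0.07,0.05,0.04,-1],[0,0,0,-0.07,0.05,0.04,-1],[0,0,0,-0.07,0.05,0.04,-1],[0,0,0,-0.07,0.05,0.04,-1],[0,0,0,-0.04,0.03,0.02,-1],[0,0,0,0,0,0,-1],[0,0,0,0,0,0,-1],[0,0,0,0,0,0,-1]]
```

View pics/w11.png

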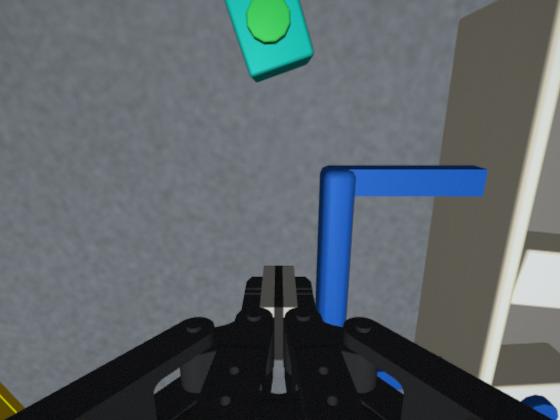

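```bash
python3 -m crank '[[0,0,0,0.2,0,0,-1],[0,0,0,0.2,0,0,-1],[0,0,0,0.3,0,0,-1],[0,0,0,0.3,0,0,-1],[0,0,0,0.4,0,0,-1],[0,0,0,0.4,0,0,-1],[0,0,0,0.5,0,0,-1],[0,0,0,0.5,0,0,-1],[0,0,0,0.5,0,0,-1],[0,0,0,0.5,0,0,-1]]'
python3 - <<'E'
from h import *
cv2.imwrite('pics/w12.png',cams.grab_frame('wrist'))
plan([(515.7+8,34+80,41,84,7)],-1)
E
```

```text
clock: 22.42
eef_pos: [519.7, 73.2, 41.0]
tcp_rot: [-1.573, 0.001, 1.466]
contact_force: [0.1, -2.9, 0.5]
opening: -0.001
at [519.9  74.   41.1] rpy deg [-90.1   0.   84. ] t 22.47
[[0,0,0,0.33,0,0,-1],[0,0,0,0.67,0,0.01,-1],[0,0,0,0.67,0,0.01,-1],[0,0,0,0.67,0,0.01,-1],[0,0,0,0.67,0,0.01,-1],[0,0,0,0.67,0,0.01,-1],[0,0,0,0.33,0,0,-1],[0,0,0,0,0,0,-1],[0,0,0,0,0,0,-1],[0,0,0,0,0,0,-1]]
```

View pics/w12.png

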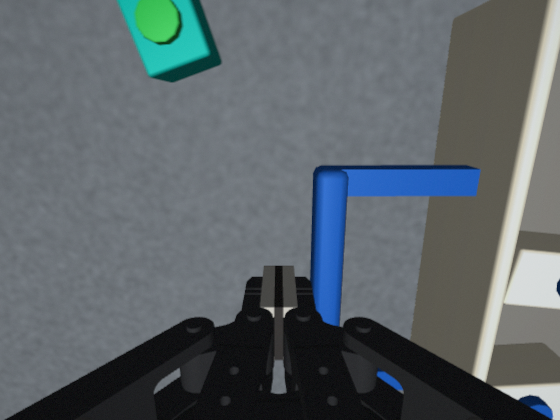

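```bash
python3 -m crank '[[0,0,0,0.4,0,0,-1],[0,0,0,0.5,0,0,-1],[0,0,0,0.6,0,0,-1],[0,0,0,0.6,0,0,-1],[0,0,0,0.6,0,0,-1],[0,0,0,0.6,0,0,-1],[0,0,0,0.6,0,0,-1],[0,0,0,0.6,0,0,-1],[0,0,0,0.6,0,0,-1],[0,0,0,0.5,0,0,-1]]'
python3 -m crank '[[0,0,0,0.5,0,0,-1],[0,0,0,0.5,0,0,-1],[0,0,0,0.5,0,0,-1],[0,0,0,0.5,0,0,-1],[0,0,0,0.5,0,0,-1],[0,0,0,0.5,0,0,-1],[0,0,0,0.4,0,0,-1],[0,0,0,0.4,0,0,-1],[0,0,0,0.3,0,0,-1],[0,0,0,0.2,0,0,-1]]'
python3 - <<'E'
from h import *
cv2.imwrite('pics/w13.png',cams.grab_frame('wrist'))
E
```

```text
clock: 23.3
eef_pos: [526.2, 135.5, 41.0]
tcp_rot: [-1.573, 0.001, 1.466]
contact_force: [0.8, -3.9, 1.0]
opening: 0.002
clock: 24.13
eef_pos: [531.2, 183.7, 41.0]
tcp_rot: [-1.573, 0.001, 1.467]
contact_force: [-0.2, -3.3, 1.4]
opening: -0.001
```

View pics/w13.png

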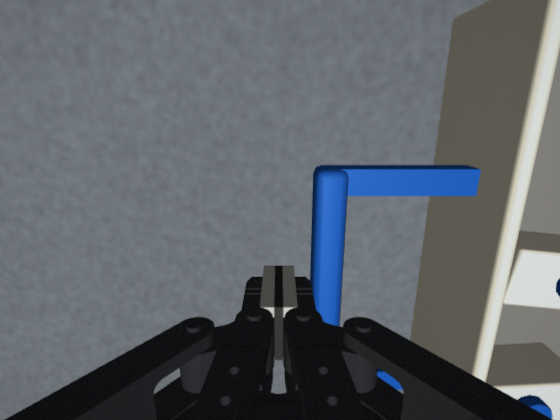

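```bash
python3 -m crank '[[0,0,0,0.2,0,0,-1],[0,0,0,0.2,0,0,-1],[0,0,0,0.2,0,0,-1],[0,0,0,0.2,0,0,-1],[0,0,0,0.2,0,0,-1],[0,0,0,0.2,0,0,-1],[0,0,0,0.2,0,0,-1],[0,0,0,0.2,0,0,-1],[0,0,0,0.1,0,0,-1],[0,0,0,0.1,0,0,-1]]'
```

```text
clock: 25.02
eef_pos: [533.1, 203.1, 41.0]
tcp_rot: [-1.573, 0.001, 1.466]
contact_force: [0.7, -4.0, 1.5]
opening: -0.002
```

```bash
python3 -m crank '[[0,0,0,0.1,0,0,-1],[0,0,0,0.1,0,0,-1],[0,0,0,0.1,0,0,-1],[0,0,0,0.1,0,0,-1],[0,0,0,0.1,0,0,-1],[0,0,0,0.1,0,0,-1],[0,0,0,0.1,0,0,-1],[0,0,0,0.1,0,0,-1],[0,0,0,0.1,0,0,-1],[0,0,0,0.1,0,0,-1]]'
```

```text
clock: 25.85
eef_pos: [533.9, 210.7, 41.0]
tcp_rot: [-1.572, 0.006, 1.468]
contact_force: [0.9, -9.7, 3.3]
opening: -0.002
```

```bash
python3 -m crank '[[0,0,0,0.1,0,0,-1],[0,0,0,0.1,0,0,-1],[0,0,0,0.1,0,0,-1],[0,0,0,0.1,0,0,-1],[0,0,0,0,0,0,-1],[0,0,0,0,0,0,-1],[0,0,0,0,0,0,-1],[0,0,0,0,0,0,-1],[0,0,0,0,0,0,-1],[0,0,0,0,0,0,-1]]'
python3 - <<'E'
from h import *
cv2.imwrite('pics/w14.png',cams.grab_frame('wrist'))
E
```

```text
clock: 26.68
eef_pos: [533.9, 210.5, 41.0]
tcp_rot: [-1.57, 0.013, 1.469]
contact_force: [-0.4, -4.2, 1.9]
opening: 0.002
```

View pics/w14.png

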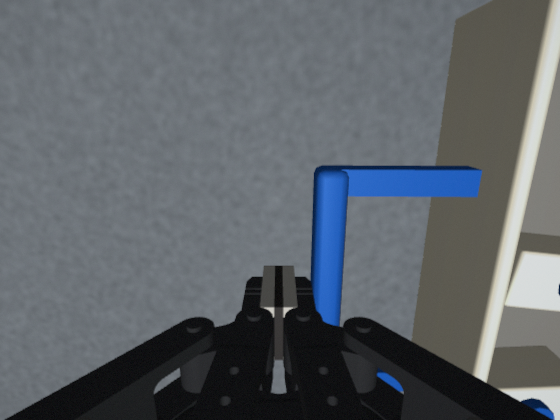

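```bash
python3 -m crank '[[0,0,0,0.2,0,0,-1],[0,0,0,0.3,0,0,-1],[0,0,0,0.3,0,0,-1],[0,0,0,0.3,0,0,-1],[0,0,0,0.3,0,0,-1],[0,0,0,0.3,0,0,-1],[0,0,0,0.3,0,0,-1],[0,0,0,0.3,0,0,-1],[0,0,0,0.3,0,0,-1],[0,0,0,0.3,0,0,-1]]'
```

```text
clock: 27.57
eef_pos: [533.9, 210.7, 41.6]
tcp_rot: [-1.561, 0.059, 1.482]
contact_force: [2.8, -21.0, 9.1]
opening: -0.0
```

```bash
python3 -m crank '[[0,0,0,-0.3,0,0,-1],[0,0,0,-0.8,0,0,-1],[0,0,0,-1.2,0,0,-1],[0,0,0,-1.6,0,0,-1],[0,0,0,-2,0,0,-1],[0,0,0,-2,-0.5,0,-1],[0,0,0,-2,-1,0,-1],[0,0,0,-2,-1.5,0,-1],[0,0,0,-2,-2,0,-1],[0,0,0,-2,-2,0,-1]]'
python3 -m crank '[[0,0,0,-3,-2,0,-1],[0,0,0,-3,-2,0,-1],[0,0,0,-3,-1,0,-1],[0,0,0,-3,-1,0,-1],[0,0,0,-3,-1,0,-1],[0,0,0,-3,0,0,-1],[0,0,0,-3,0,0,-1],[0,0,0,-2,0,0,-1],[0,0,0,-1,0,0,-1],[0,0,0,0,0,0,-1]]'
python3 - <<'E'
from h import *
cv2.imwrite('pics/top15.png',cams.grab_frame('top'))
cv2.imwrite('pics/sc15.png',cams.grab_frame('scene'))
E
```

```text
clock: 28.4
eef_pos: [515.7, 50.4, 118.1]
tcp_rot: [-1.553, 0.056, 1.485]
contact_force: [0.2, 1.0, 0.2]
opening: 0.002
clock: 29.23
eef_pos: [493.0, -200.5, 210.4]
tcp_rot: [-1.567, 0.052, 1.482]
contact_force: [0.1, -1.3, -0.1]
opening: 0.001
```

View pics/top15.png

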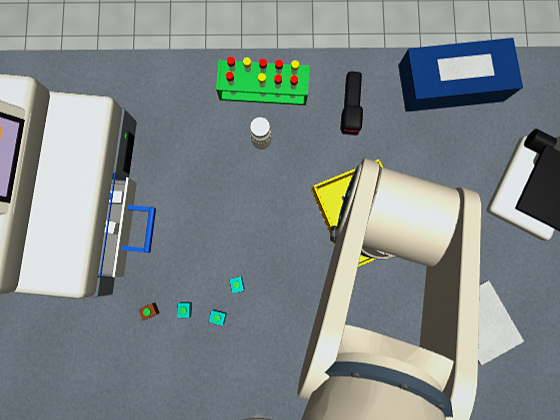

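View pics/sc15.png

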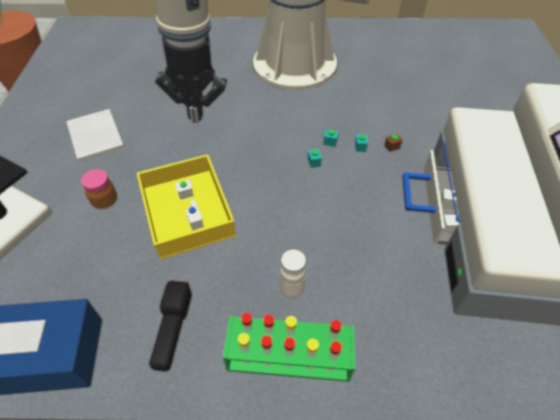

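```bash
python3 - <<'E'
from h import *
for f in('top0','top15'):
    im=cv2.imread(f'pics/{f}.png').astype(int)
    m=((im[...,0]>120)&(im[...,0]-im[...,2]>90)&(im[...,0]-im[...,1]>50)).astype(np.uint8); m[:190]=0;m[270:]=0;m[:,:118]=0;m[:,245:]=0
    ys,xs=np.nonzero(m); P=at('top',np.c_[xs,ys],50)
    e=np.array([.1045,.9945]);t=P[:,:2]@e
    print(f,len(t),np.percentile(t,[1,2,5]),)
cv2.imwrite('pics/top15z.png',cv2.resize(cv2.imread('pics/top15.png')[170:300,90:170],None,fx=4.6,fy=4.6,interpolation=cv2.INTER_CUBIC))
E
```

```text
top0 558 [106.502649 106.762911 107.578935]
top15 440 [281.0801315 281.369495  281.944075 ]
```

View pics/top15z.png

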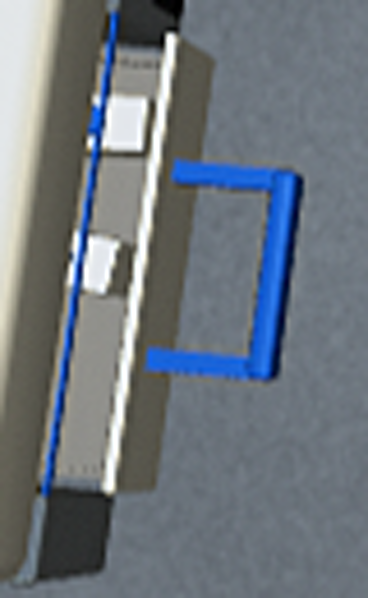

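```bash
python3 -c "
from rig import order,r
print(r.sense()['qvel'].round(3)); print(order.sign_off())"
```

```text
[0.028 0.002 0.005 0.003 0.003 0.007]
the job is handed in; nothing more can be done
None
```

I put the short and the chipped cassettes in the yellow reject bin, then pushed the tray home by its blue handle. I handed the job in at about 29 s with the arm clear of everything.

- **Bin:** the last scene picture shows both faulty cassettes inside, and none of the other items on the bench looked moved.
- **Tray:** the camera measured 174.6 mm of travel against the 175 mm nominal. The tray also did not move under a firmer 21 N push, so it is against its stop.
- **Good cassettes:** all four were standing in place just before the push. Afterwards only the two nearest the front could be seen, in place; the rear two are hidden inside the analyser and I could not check them after the push.

No check failed or disagreed.

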